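Proof-pull a lead brick's bonded loop with a spring scale

ROBOT

A 6-joint arm with a two-finger parallel gripper is mounted at the origin on the work surface. World frame = base frame: x ahead of the robot, y to its left, z up, the work surface at z = 0. Lengths are in m, angles in rad, forces in N, time in s.
With the tool pointing down it reaches from about 0.275 to 0.875 m from the base axis. Payload 12.5 kg.
Tool frame: the origin (TCP) lies at the very end of the fingers, on their centre line; the grasp point (between the pads) lies 19 mm behind it; x points along the fingers, y is the direction in which the jaws open and shut, and the axes are right-handed (so a half turn about x gives the same grasp; the last joint's range is limited). The gripper opens to 85 mm and grips with 20 to 120 N. Pads are 22 mm wide; open, the fingers measure 114 mm over their backs; the gripper's body (76 mm by 85 mm) begins 54 mm behind the grasp point. The pads swing forward as they close: fully open they stand 13 mm farther back than shut.
Start: joints at [1.084, 0.351, 1.652, -0, 1.139, -0.085], TCP at [0.215, 0.506, 0.231] pointing down, gripper open.
Joint ranges: [-2.75, 2.75], [-0.79, 2.1], [0.01, 2.65], [-1.57, 4.71], [0.07, 3.14], [-2.87, 2.87]. Speed limits (rad/s): [2.22, 2.22, 2.79, 3.14, 3.14, 3.14].

INTERFACE

Orientations are given as a 3x3 rotation matrix whose columns are the frame's x, y, z axes.
In Python, from bench import manip gives the robot as it stands. Calls block until the motion is done:
- manip.move_ptp(position, orientation): joint-space move of the TCP to a pose.
- manip.move_l(position, attitude=None, max_speed=0.15): straight line of the TCP; attitude=None keeps the orientation; max_speed is the mean speed in m/s.
- manip.move_j(angles): joint-space move.
- manip.set_gripper(opening, effort=None): opening from 0.0 (shut) to 1.0 (fully open); effort is the grip in N (None keeps the last); returns when the fingers have stopped.
- manip.dwell(seconds).
- manip.inverse_kinematics(position, orientation): joint angles nearest the present ones, or None.
- manip.grab_frame(name): name is "scene" or "top" or "wrist"; returns (picture, depth): 480x640x3 uint8, red, green, blue; 480x640 float32, m along the optical axis (not along the pixel's ray), 0 where there is no reading.
- manip.get_calibration(name): a dict with "camera_matrix" (3x3 intrinsics, pixels), "R" (3x3) and "t" (3): a world point X has camera coordinates R X + t. Camera axes: x right, y down, z forward; pixel columns grow to the right and rows downward; lengths in m; the calibration is good to about 2 mm. A picture is of the moment at which its call begins: read the wrist's pose just before it. get_calibration takes no time and is no camera call; for the wrist camera it gives the pose at the moment of the call.
A pose or a line that the arm cannot do raises manip.Unreachable and nothing moves.
- manip.sign_off(): hands the job in, once; it reports no verdict.
Trained networks look in the newest picture that a camera, given by its name, has taken for a name from the list of things; names that differ only in an ending like _2 or _b are one class to them, and where a whole thing is asked for, a point or a joint stands for the part that bears it (a point fixed in the world has none). Each returns a list of dicts, best first, with "confidence" (0 to 1); they miss things now and then, are a little off and sometimes report something else, mostly with a low value. They report only what shows in the picture. A call takes as long as a camera call.
- manip.look_for(camera, name): "at" ([x, y, z] in m, in world coordinates, good to about 4 mm: the middle of the surface that is visible of it).
Readings, each from a call of its own:
- manip.current_time(): time.
- manip.current_qpos(): joint angles.
- manip.current_joint_vel(): joint speeds.
- manip.current_joint_torque(): joint torques, N m.
- manip.current_ee_pos(): TCP position.
- manip.current_tcp_rot(): TCP orientation.
- manip.current_force(): force on the tool from outside, world axes, zero at the start.
- manip.current_ft_torque(): the same for the moment, N m.
- manip.current_grip_width(): opening from 0.0 (shut) to 1.0 (fully open).
Only numpy, scipy, OpenCV 4.12 (cv2) and the standard library are available. Lean on these libraries where they do the work, as an engineer would, in place of code of your own. Each camera call takes 0.05 s, during which the arm holds its last target. There are 200 camera calls.

TASK

Proof-pull the steel loop bonded to the lead brick in the vise: draw the flat spring scale out of its steel pocket, lay it in the channel rest in front of the vise with its hook down inside the loop, and let go of it. Then take it again by the blue stirrup handle at its other end and draw it straight back until the black pointer stands in the red band, not past it, and hold it there for two seconds. Ease it forward again until the spring is fully home and let go, leaving the scale lying in the rest with its hook still in the loop and nothing else on the shelf disturbed.

Things in the scene. Friction and masses are not known exactly. Their poses are not given: they have to be found in the camera images.
- scale: Flat spring scale, 0.15 kg, 225 mm long, at first in the pocket. Origin: centre of its case's underside; +y along it to the hook, z up. Case 30 wide (x), 110 long (y -55..+55), 22 mm thick; mid-line 11 mm up. White top face: slot, ticks each 5 mm, black cross-bar pointer (y -30 when slack, moves to +y when pulled), red band y +15..+25. In the pocket only collar and hook can be grasped.
- handle: Blue stirrup handle fixed to the case's rear: a flat loop 30 mm wide (x), 12 mm thick, straight sides from y -55 to -91, on the mid-line (11 mm up). Grasp it from above across its 30 mm width at y -75. Its origin and axes are those of scale.
- collar (a point): Centre of the brass collar on the scale's sprung rod: a block 14 x 14 mm, 30 mm long (y); when slack 76 mm to +y of the case's origin, on the mid-line. Axes as the scale's. Grasp the scale here, from above across x, while it is in the pocket. Collar, rod and hook are one piece; drawn from the pocket the rod may stretch some mm, then springs home.
- hook (a point): Point on the hook's straight, downward prong (6 mm thick), on the scale's mid-line, 55 mm to +y of the collar's centre. Axes as the scale's. The prong ends 12 mm below this point. Behind it a gooseneck arches 16 mm over the mid-line, with 19 mm clear between prong and stem for the loop's bar.
- scale_rod (a joint): Stretch of the scale in m: 0 with the spring home, at most 0.070. The pointer is on the middle of the red band at 0.050; the band spans 0.045 to 0.055. The spring takes 0.6 N to start and 0.2 N more per mm (10.6 N at the band's middle).
- pocket: Fixed grey steel pocket, origin on the shelf; 41 mm wide, 65 mm high, slotted along the top, closed at the back (y -98), open mouth to +y at y +52. The scale lies level in it, parallel to y, its origin 34 mm above the pocket's; 2 to 5 mm of play. To clear the mouth with the handle, draw the scale out level along +y by at least 150 mm.
- vise: Fixed small bench vise, 95 mm high, clamping a lead brick (50 wide, 105 long, 50 high, its top 100 mm above the shelf). Origin: on the shelf under the middle of the jaws. x across the jaws (the screw's bar reaches x -120), z up; loop and rest stand on its -y side, and the pull is along -y.
- loop (a point): Middle of the opening of the level steel loop on the brick's -y end, 75 mm above the shelf, 83 mm to -y of the vise's origin; axes as the vise's. Wire 6 mm thick; opening 28 mm (x), and in y from -13 to +10. The prong goes down into it. Its cross-bar is centred at y -16: under pull the hook point lies at y -10.
- rest (a point): Middle of the floor of the aluminium channel rest, 64 mm above the shelf, 222 mm to -y of the vise's origin; axes as the vise's. 84 mm long (y), 36 mm wide at its floor between flared cheeks 13 mm high. The case lies on this floor, +y towards the brick, its mid-line level with the loop; with the hook point in the middle of the loop the case's origin is 8 mm to +y of this point.
- marker_case: Bystander: cream plastic marker case with a snap lid, 82 x 122 x 35 mm; origin centre of underside.
- filter: Bystander: aluminium filter square 75 x 75 x 4 mm; origin centre of underside.
- tweezers: Bystander: steel tweezers 130 mm long along x, 7 mm high; origin centre of underside.
- spare_brick: Bystander: second lead brick 50 x 100 x 50 mm, 2.8 kg; origin centre of underside.
- dish: Bystander: round steel dish, 84 mm across, 22 mm high, with lead discs; origin centre of underside.
- tape_roll: Bystander: roll of tape 72 mm across, 24 mm high, lying flat; origin centre of underside.

How it is judged:
By the outcome, as a careful person would: the job done as asked, in the order asked, and still so for the second after the job is handed in, with the robot touching nothing.
It also fails if it takes over 54 s, if anything falls off the work surface, if the arm or the gripper's body presses on something with over 40 N, if the wrist force passes 120 N, or if a joint passes its speed limit or range.

## Working session

There is one attempt and no reset: what is moved stays moved. The work goes in short steps, each a Python script; the robot and the scene stay as the last script left them, time stands still between calls to the robot, and variables do not carry over. Pictures are saved under pics/ and viewed, about 8 in all and at most 12, crops included, and the job is handed in when it is done.

```bash
mkdir -p pics; ls
python3 - <<'E'
from bench import manip as m
import cv2,numpy as np
for c in ["scene","top"]:
    p,d=m.grab_frame(c); cv2.imwrite(f"pics/{c}0.png",p[:,:,::-1]); np.savez(f"{c}0.npz",p=p,d=d)
    k=m.get_calibration(c); print(c,np.round(k["camera_matrix"],1).tolist(),np.round(k["R"],3).tolist(),np.round(k["t"],3).tolist())
    for n in ["scale","handle","collar","hook","pocket","vise","marker_case","filter","tweezers","spare_brick","dish","tape_roll"]:
        print(n,[(np.round(r["at"],3).tolist(),round(r["confidence"],2)) for r in m.look_for(c,n)[:2]])
print(m.current_time())
E
```

```text
pics
scene [[625.1, 0.0, 314.0], [0.0, 625.1, 247.5], [0.0, 0.0, 1.0]] [[0.304, 0.952, -0.023], [0.51, -0.183, -0.841], [-0.805, 0.244, -0.541]] [-0.189, -0.212, 1.657]
scale [([0.56, -0.267, 0.051], 0.59), ([0.551, -0.256, 0.051], 0.2)]
handle []
collar [([0.548, -0.25, 0.045], 0.75)]
hook [([0.59, 0.323, 0.061], 0.73), ([0.548, -0.25, 0.054], 0.64)]
pocket [([0.598, -0.356, 0.053], 0.7), ([0.55, -0.252, 0.053], 0.66)]
vise [([0.589, 0.322, 0.065], 0.8)]
marker_case [([0.796, -0.071, 0.035], 0.98), ([0.585, 0.326, 0.058], 0.74)]
filter [([0.744, -0.186, 0.004], 0.56), ([0.588, 0.325, 0.058], 0.39)]
tweezers [([0.39, 0.126, 0.007], 0.55)]
spare_brick [([0.8, 0.111, 0.045], 0.66)]
dish [([0.34, -0.298, 0.013], 0.72)]
tape_roll [([0.374, 0.29, 0.016], 0.62)]
top [[554.7, 0.0, 318.7], [0.0, 554.7, 238.7], [0.0, 0.0, 1.0]] [[0.015, -1.0, -0.028], [-0.985, -0.01, -0.17], [0.17, 0.03, -0.985]] [0.017, 0.561, 1.044]
scale [([0.568, -0.307, 0.055], 0.88)]
handle [([0.583, -0.356, 0.065], 0.4)]
collar [([0.546, -0.252, 0.057], 0.56), ([0.395, 0.134, 0.01], 0.54)]
hook [([0.566, 0.339, 0.072], 0.71), ([0.554, -0.256, 0.054], 0.46)]
pocket [([0.584, -0.358, 0.066], 0.58), ([0.397, 0.136, 0.006], 0.28)]
vise [([0.568, 0.336, 0.071], 0.78)]
marker_case [([0.781, -0.066, 0.035], 0.71), ([0.355, -0.296, 0.008], 0.37)]
filter [([0.742, -0.186, 0.008], 0.83)]
tweezers [([0.396, 0.132, 0.007], 0.58)]
spare_brick [([0.777, 0.124, 0.05], 0.74), ([0.55, -0.253, 0.053], 0.21)]
dish [([0.356, -0.294, 0.009], 0.57)]
tape_roll [([0.364, 0.294, 0.021], 0.9), ([0.396, 0.132, 0.01], 0.59)]
1.3
```

View pics/top0.png

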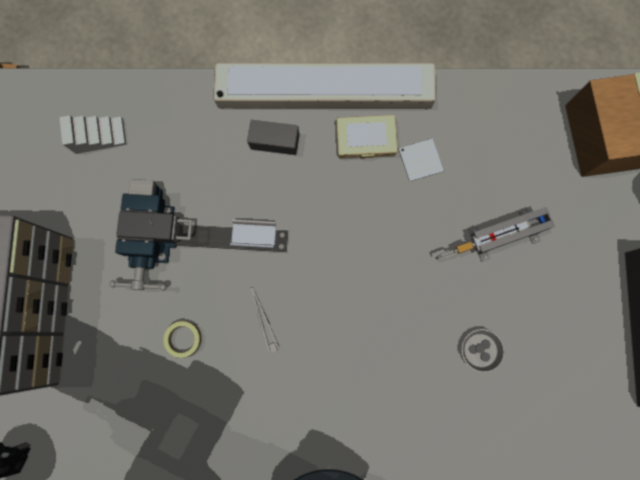

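View pics/scene0.png

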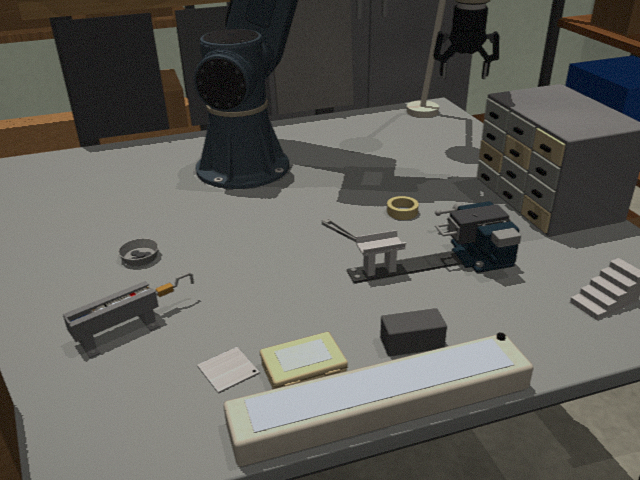

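```bash
cat > h.py <<'E'
from bench import manip as m
import cv2,numpy as np
def cloud(d,k):
    v,u=np.mgrid[:480,:640]; K=np.array(k["camera_matrix"]); 
    c=np.stack([(u-K[0,2])/K[0,0]*d,(v-K[1,2])/K[1,1]*d,d],-1)
    X=(c-np.array(k["t"]))@np.array(k["R"]); X[d<=0]=np.nan; return X
def rect(P):
    (c,s,a)=cv2.minAreaRect((P[:,:2]*1000).astype(np.float32)); return np.round(c,1),np.round(s,1),round(a,2)
def sel(X,lo,hi):
    with np.errstate(invalid='ignore'): return ((X>lo)&(X<hi)).all(-1)
def line(P):
    vx,vy,x0,y0=cv2.fitLine(P[:,:2].astype(np.float32),cv2.DIST_HUBER,0,.001,.001).ravel(); 
    return np.round([x0,y0],4),round(float(np.degrees(np.arctan2(vy,vx))),2)
def rot(yaw):  # tool down, tool y along (cos yaw, sin yaw)
    x=np.array([0,0,-1.]);y=np.array([np.cos(yaw),np.sin(yaw),0]); return np.column_stack([x,y,np.cross(x,y)])
E
python3 - <<'E'
from h import *
f=np.load("top0.npz");p=f["p"].astype(int);k=m.get_calibration("top");X=cloud(f["d"],k)
print(np.round(m.current_tcp_rot(),2).tolist())
hsv=cv2.cvtColor(f["p"],cv2.COLOR_RGB2HSV)
reg=sel(X,[.45,-.5,.02],[.7,-.15,.12])
org=reg&(hsv[...,0]>8)&(hsv[...,0]<25)&(hsv[...,1]>130)&(hsv[...,2]>90)
print("org",org.sum(),X[org].mean(0),rect(X[org]) ); print("line collar",line(X[org]))
wh=reg&(hsv[...,1]<50)&(hsv[...,2]>170);print("white",wh.sum(),np.median(X[wh],0),line(X[wh]))
pk=sel(X,[.45,-.5,.055],[.7,-.15,.075]);print("pocket",rect(X[pk]),line(X[pk]))
b=sel(X,[.5,.25,.09],[.65,.45,.115]);print("brick",rect(X[b]),np.median(X[b],0))
r=sel(X,[.48,.0,.05],[.65,.22,.1]);print("rest",rect(X[r]),line(X[r]),np.median(X[r],0))
fl=r&(hsv[...,2]>170);print("floor",rect(X[fl]),np.median(X[fl],0))
l=sel(X,[.5,.2,.06],[.65,.28,.09]);print("loop",l.sum(),rect(X[l]) if l.sum()>5 else 0)
E
```

```text
[[0.0, 0.39, 0.92], [0.0, 0.92, -0.39], [-1.0, 0.0, 0.0]]
org 95 [ 0.54726206 -0.25973632  0.05134336] (array([ 547.4, -259.7]), array([12.5, 28.8]), 19.2)
line collar (array([ 0.5473, -0.2597], dtype=float32), -70.13)
white 49 [ 0.5869693  -0.36742803  0.05612977] (array([ 0.5853, -0.3577], dtype=float32), -72.26)
pocket (array([ 567.8, -314.6]), array([ 41.3, 233.4]), 20.32) (array([ 0.578 , -0.3424], dtype=float32), -69.7)
brick (array([584.8, 354. ]), array([109.5, 130.4]), 87.37) [0.57890438 0.36150572 0.09729001]
rest (array([566.8, 151.8]), array([84.7, 49.9]), 87.25) (array([0.5682, 0.1514], dtype=float32), 87.46) [0.56853296 0.15142431 0.06406731]
floor (array([566.4, 151.7]), array([79.1, 32.4]), 87.38) [0.56651288 0.15206303 0.06332182]
loop 70 (array([572.3, 275.4]), array([ 8. , 37.8]), 88.96)
```

Run:
```python
from h import *
y=np.radians(20)
t0=m.current_time(); m.move_ptp([.5473,-.2597,.17],rot(y)); print(m.current_time()-t0,np.round(m.current_qpos(),2),m.current_ee_pos())
k=m.get_calibration("wrist");p,d=m.grab_frame("wrist");cv2.imwrite("pics/w1.png",p[:,:,::-1]);np.savez("w1.npz",p=p,d=d,**{"k_"+a:b for a,b in k.items()})
X=cloud(d,k);hsv=cv2.cvtColor(p,cv2.COLOR_RGB2HSV)
reg=sel(X,[.45,-.5,.02],[.7,-.15,.12])
org=reg&(hsv[...,0]>8)&(hsv[...,0]<25)&(hsv[...,1]>130)&(hsv[...,2]>90)
print("org",org.sum(),np.median(X[org],0),rect(X[org]),line(X[org]))
pk=sel(X,[.45,-.5,.06],[.7,-.15,.075]);print("pocket",rect(X[pk]))
hk=sel(X,[.45,-.24,.03],[.6,-.15,.075]);print("hook",hk.sum(),rect(X[hk]),line(X[hk]))
print(m.current_force(),m.current_time())
```

```text
2.9417 [-0.52  0.52  1.56  0.    1.07 -0.87] [ 0.54758702 -0.25903954  0.17008521]
org 545 [ 0.54894646 -0.25894138  0.0531297 ] (array([ 550.6, -264.5]), array([23.5, 40.6]), 20.68) (array([ 0.5491, -0.259 ], dtype=float32), -70.2)
pocket (array([ 567.5, -310. ]), array([ 41.2, 214.6]), 20.31)
hook 388 (array([ 535.3, -222.7]), array([ 5.6, 38.5]), 20.56) (array([ 0.5363, -0.2247], dtype=float32), -68.38)
[ 0.41752843 -0.06114287 -0.20103617] 4.2917
```

View pics/w1.png

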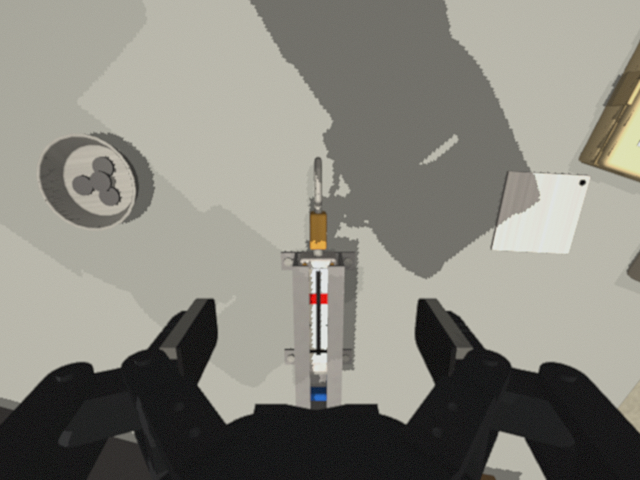

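Run:
```python
from h import *
y=np.radians(20.3);R=rot(y);a=np.array([-np.sin(y),np.cos(y),0])
c=np.array([.5482,-.2594,.026])
m.set_gripper(.5,80)
m.move_l(c+[0,0,.02],R,.15); m.move_l(c,None,.06)
m.set_gripper(0,80); print("w",m.current_grip_width(),m.current_force())
m.move_l(c+.03*a,None,.06);print(m.current_force(),m.current_grip_width())
m.move_l(c+.175*a,None,.1);print(m.current_force(),m.current_grip_width())
m.move_l(c+.175*a+[0,0,.09],None,.15)
k=m.get_calibration("wrist");p,d=m.grab_frame("wrist");cv2.imwrite("pics/w2.png",p[:,:,::-1])
np.savez("w2.npz",p=p,d=d,tcp=m.current_ee_pos(),k=k)
q,_=m.grab_frame("scene");cv2.imwrite("pics/s2.png",q[140:400,20:420,::-1])
print(m.current_force(),m.current_ee_pos(),m.current_time())
```

```text
w 0.14705133069784276 [-0.14205329  0.6254261   1.68037945]
[-0.06901353 -1.4265756   3.3544799 ] 0.1473283923806001
[ 0.1687438   0.27409689 -1.35901438] 0.14835084772477672
[-0.11728458  0.67294036 -1.55899895] [ 0.48690581 -0.09514491  0.11497503] 9.7167
```

```bash
python3 -c "
import cv2,numpy as np
a=cv2.imread('pics/w2.png');b=cv2.imread('pics/s2.png')
b=cv2.resize(b,(640,416));a=cv2.resize(a,(533,400));b=cv2.resize(b,(615,400))
cv2.imwrite('pics/c2.png',cv2.resize(np.hstack([a,b]),(800,279)))"
```

```text
(no output)
```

View pics/c2.png

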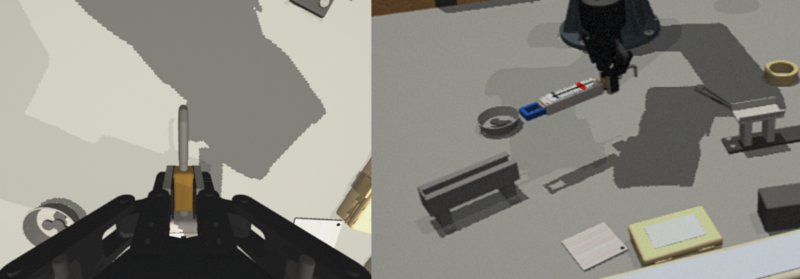

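Run:
```python
from h import *
f=np.load("w2.npz",allow_pickle=True);X=cloud(f["d"],f["k"].item());tcp=f["tcp"];hsv=cv2.cvtColor(f["p"],cv2.COLOR_RGB2HSV)
y=np.radians(20.3);B=np.array([[np.cos(y),np.sin(y),0],[-np.sin(y),np.cos(y),0],[0,0,1]])
def tf(X,t): return (X-t)@B.T*1000
T=tf(X,tcp)
org=(hsv[...,0]>8)&(hsv[...,0]<25)&(hsv[...,1]>130)&(hsv[...,2]>70)&sel(T,[-15,-30,0],[15,40,60])
P=T[org];print("collar",org.sum(),np.percentile(P,[2,50,98],axis=0).round(1).tolist())
hk=sel(T,[-20,22,-5],[20,90,60]);P=T[hk];print("hook",hk.sum())
for lo in range(20,75,5):
    Q=P[(P[:,1]>=lo)&(P[:,1]<lo+5)]
    if len(Q):print(lo,len(Q),np.median(Q[:,0]).round(1),np.percentile(Q[:,2],[10,90]).round(1))
print("max y",np.percentile(P[:,1],99.5))
for c in ["top","scene"]:
    p,d=m.grab_frame(c);h=cv2.cvtColor(p,cv2.COLOR_RGB2HSV)
    T=tf(cloud(d,m.get_calibration(c)),m.current_ee_pos())
    r=sel(T,[-25,-200,-20],[25,-10,70]);
    for nm,k in [("white",(h[...,1]<60)&(h[...,2]>110)),("blue",(h[...,0]>100)&(h[...,0]<130)&(h[...,1]>130)),("red",((h[...,0]<6)|(h[...,0]>174))&(h[...,1]>150))]:
        Q=T[r&k]
        if len(Q)>4: print(c,nm,len(Q),np.percentile(Q,[3,50,97],axis=0).round(1).tolist(), np.polyfit(Q[:,1],Q[:,2],1).round(3),np.polyfit(Q[:,1],Q[:,0],1).round(3))
```

```text
collar 2357 [[-6.3, -13.1, 19.3], [-0.0, 3.1, 26.8], [6.1, 15.2, 28.4]]
hook 1665
25 158 -0.4 [34.3 36.4]
30 227 -0.4 [34.6 36.6]
35 237 -0.4 [34.6 36.8]
40 249 -0.4 [34.5 36.6]
45 248 -0.4 [34.6 36.8]
50 295 -0.4 [31.8 36. ]
55 251 -0.4 [16.4 31.5]
max y 58.05505213549025
top white 21 [[-15.9, -159.1, 12.5], [-10.5, -134.8, 21.9], [13.5, -129.7, 27.5]] [ 0.224 52.555] [  -0.677 -102.389]
top blue 134 [[-15.6, -166.2, 20.4], [-2.2, -159.4, 23.0], [11.7, -139.8, 25.6]] [ 0.045 30.022] [ -0.131 -22.602]
scene white 424 [[-15.1, -132.2, 24.5], [1.3, -89.7, 29.9], [12.8, -27.0, 32.1]] [3.0000e-02 3.2104e+01] [-0.026 -2.371]
scene blue 245 [[-13.5, -166.3, 13.9], [7.5, -149.8, 21.9], [15.0, -132.1, 25.9]] [ 0.18  47.959] [-0.023 -1.09 ]
scene red 35 [[-15.0, -59.5, 28.7], [-0.7, -54.5, 31.0], [14.2, -11.6, 44.8]] [ 0.383 51.822] [0.078 2.434]
```

Run:
```python
from h import *
y=np.radians(-2.6);R=rot(y);a=np.array([-np.sin(y),np.cos(y),0]);rest=np.array([.5666,.1517,0])
m.move_ptp(rest+.03*a+[0,0,.15],R)
k=m.get_calibration("wrist");p,d=m.grab_frame("wrist");cv2.imwrite("pics/w3.png",p[:,:,::-1]);tcp=m.current_ee_pos()
B=np.array([[np.cos(y),np.sin(y),0],[-np.sin(y),np.cos(y),0],[0,0,1]])
X=cloud(d,k);T=(X-rest)@B.T*1000; np.savez("w3.npz",T=T,p=p)
print("tcp",((tcp-rest)@B.T*1000).round(1),m.current_time(),m.current_force())
l=sel(T,[-40,110,64],[40,165,84]);P=T[l];print("loop",l.sum())
for lo in range(110,165,3):
    Q=P[(P[:,1]>=lo)&(P[:,1]<lo+3)]
    if len(Q):print(lo,len(Q),np.percentile(Q[:,0],[2,25,50,75,98]).round(1),np.median(Q[:,2]).round(1))
h=sel(T,[-20,60,140],[20,120,200]);P=T[h];print("hook",h.sum(),np.percentile(P,[1,50,99],axis=0).round(1).tolist())
b=sel(T,[-60,145,93],[60,300,112]);P=T[b];print("brick",np.percentile(P,[1,50,99],axis=0).round(1).tolist())
```

```text
tcp [ -0.   28.8 149.7] 10.9833 [ 0.64921803  0.23354623 -1.77165913]
loop 2049
119 97 [-15.6  -4.9   6.4  12.3  18.9] 77.4
122 389 [-17.2  -7.8   1.6  11.5  20.3] 78.8
125 253 [-17.6 -11.3   1.   13.3  20.3] 78.6
128 118 [-18.1 -14.7  15.6  18.4  21.2] 78.3
131 126 [-18.3 -15.2  15.6  18.3  21.4] 78.6
134 118 [-18.2 -15.2 -12.5  18.1  21.1] 78.6
137 111 [-18.1 -15.4 -12.8  18.4  21.1] 78.5
140 116 [-18.  -15.   15.8  18.2  21. ] 78.4
143 119 [-17.9 -15.2  15.7  18.5  20.9] 78.5
146 128 [-17.9 -15.3  15.8  18.6  21.5] 78.7
149 472 [-19.2  -7.2   1.    9.7  22.5] 75.4
152 2 [-21.2 -10.2   1.7  13.6  24.5] 83.4
hook 1496 [[-3.2, 60.3, 163.4], [-0.5, 75.5, 184.5], [2.5, 87.2, 186.4]]
brick [[-22.5, 152.9, 93.8], [1.7, 158.9, 100.8], [25.8, 166.1, 102.7]]
```

View pics/w3.png

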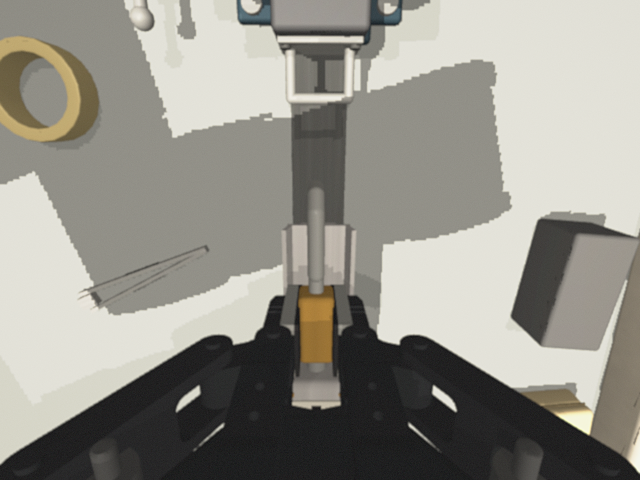

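Run:
```python
from h import *
T=np.load("w3.npz")["T"];r=sel(T,[-40,20,62],[40,44,85]);P=T[r];print("rest",np.percentile(P,[1,50,99],axis=0).round(1).tolist())
y=np.radians(-2.6);R=rot(y);a=np.array([-np.sin(y),np.cos(y),0]);ex=np.array([np.cos(y),np.sin(y),0]);rest=np.array([.5666,.1517,0])
g=rest+.0800*a+.0012*ex
m.move_l(g+[0,0,.15],R,.1)
m.move_l(g+[0,0,.075],None,.12)
for z in [.066,.061,.058,.0558]:
    m.move_l(g+[0,0,z],None,.04);print(z,np.round(m.current_force(),2),np.round(m.current_ft_torque(),2))
p,d=m.grab_frame("wrist");cv2.imwrite("pics/w4.png",p[:,:,::-1])
q,_=m.grab_frame("scene");q=cv2.resize(q[190:300,320:540,::-1],(640,320),interpolation=cv2.INTER_CUBIC)
cv2.imwrite("pics/c4.png",np.vstack([cv2.resize(p[:300,120:540,::-1],(640,280),interpolation=3) if 0 else cv2.resize(p[:240,:,::-1],(640,240)),q]));print(m.current_time(),m.current_ee_pos())
```

```text
rest [[-23.0, 20.2, 63.1], [7.6, 32.5, 65.6], [25.5, 43.3, 78.5]]
0.066 [-0.88 -0.4  -1.78] [ 0.13 -0.04  0.03]
0.061 [ 0.38  0.49 -1.76] [ 0.09 -0.01 -0.03]
0.058 [ 1.14  0.44 -1.64] [0.1  0.01 0.02]
0.0558 [0.31 0.36 3.5 ] [-0.06  0.19 -0.03]
13.6583 [0.571749   0.23171086 0.05627516]
```

View pics/c4.png

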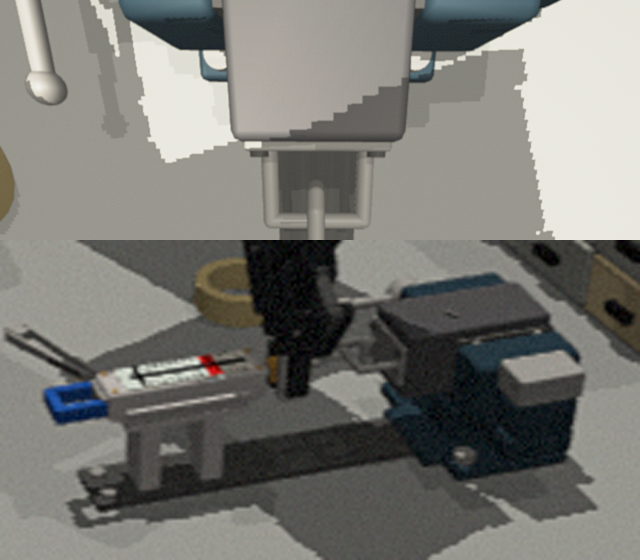

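Run:
```python
from h import *
y=np.radians(-2.6);R=rot(y);a=np.array([-np.sin(y),np.cos(y),0]);ex=np.array([np.cos(y),np.sin(y),0]);rest=np.array([.5666,.1517,0])
B=np.array([ex,a,[0,0,1]])
m.set_gripper(.4); 
g=m.current_ee_pos(); m.move_l(g+np.array([0,0,.085]),None,.15)
g=rest-.071*a+.0012*ex+[0,0,.14]
m.move_l(g,R,.2);print(m.current_force(),m.current_time())
for c in ["scene","wrist","top"]:
    k=m.get_calibration(c);p,d=m.grab_frame(c);h=cv2.cvtColor(p,cv2.COLOR_RGB2HSV);T=(cloud(d,k)-rest)@B.T*1000
    cv2.imwrite(f"pics/{c}5.png",p[:,:,::-1])
    s=(h[...,0]>100)&(h[...,0]<130)&(h[...,1]>130)&sel(T,[-30,-110,60],[30,-30,95]);o=(h[...,0]>8)&(h[...,0]<25)&(h[...,1]>130)&(h[...,2]>70)&sel(T,[-20,50,60],[20,110,95])
    w=(h[...,1]<60)&(h[...,2]>150)&sel(T,[-14,-50,80],[16,55,95]);rd=((h[...,0]<6)|(h[...,0]>174))&(h[...,1]>150)&sel(T,[-20,-50,75],[20,60,95])
    for n,k in [("blue",s),("collar",o),("white",w),("red",rd)]:
        if k.sum()>4: print(c,n,k.sum(),np.percentile(T[k],[2,50,98],axis=0).round(1).tolist())
p=cv2.imread("pics/wrist5.png");q=cv2.imread("pics/scene5.png")
cv2.imwrite("pics/c5.png",np.vstack([cv2.resize(p,(400,300)),cv2.resize(q[190:300,320:540],(400,200),interpolation=2)]))
```

```text
[-0.51355863  0.83399904  0.01928766] 15.625
scene blue 203 [[-12.4, -87.0, 71.1], [10.3, -70.1, 78.8], [17.0, -53.8, 83.4]]
scene collar 88 [[-6.6, 65.6, 71.2], [3.6, 79.0, 81.5], [9.0, 92.0, 84.4]]
scene white 51 [[-12.8, 35.2, 85.2], [2.5, 44.5, 87.1], [14.3, 53.1, 89.6]]
scene red 26 [[-11.2, 20.1, 86.2], [0.6, 23.8, 87.8], [11.6, 28.3, 90.0]]
wrist blue 1137 [[-12.0, -85.3, 78.0], [1.8, -76.2, 81.9], [15.7, -56.0, 83.3]]
wrist collar 308 [[-5.2, 64.9, 75.1], [0.4, 66.5, 82.4], [8.1, 69.6, 84.3]]
wrist white 7577 [[-12.4, -46.8, 85.5], [1.7, 5.9, 87.8], [15.3, 53.4, 89.3]]
wrist red 694 [[-10.1, 19.7, 86.9], [-0.6, 24.2, 88.4], [12.7, 28.6, 89.8]]
top collar 30 [[-7.3, 85.1, 76.1], [-0.4, 89.1, 80.5], [6.1, 93.3, 85.0]]
```

View pics/c5.png

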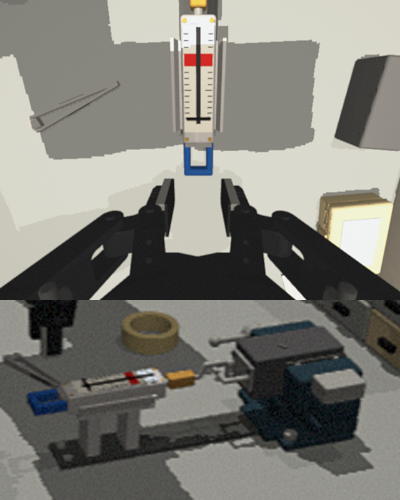

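```bash
cat >> h.py <<'E'
y=np.radians(-2.6);R=rot(y);a=np.array([-np.sin(y),np.cos(y),0]);ex=np.array([np.cos(y),np.sin(y),0]);rest=np.array([.5666,.1517,0])
B=np.array([ex,a,[0,0,1]])
def look(name=None):
    k=m.get_calibration("wrist");p,d=m.grab_frame("wrist");h=cv2.cvtColor(p,cv2.COLOR_RGB2HSV);T=(cloud(d,k)-rest)@B.T*1000
    if name: cv2.imwrite(name,p[:,:,::-1])
    f=sel(T,[-20,-120,80],[20,70,96]);rd=f&((h[...,0]<6)|(h[...,0]>174))&(h[...,1]>150)
    yr=np.median(T[rd][:,1]) if rd.sum()>20 else np.nan;xr=np.median(T[rd][:,0]) if rd.sum()>20 else 1.5
    dk=f&(h[...,2]<70)&(abs(T[...,0]-1.5)>3)&(abs(T[...,0]-1.5)<8)
    hs,e=np.histogram(T[dk][:,1],bins=np.arange(-120,70,1.)); 
    i=np.argsort(hs)[::-1][:4]
    return round(float(yr),1),[(float(e[j]+.5),int(hs[j])) for j in i]
E
python3 - <<'E'
from h import *
print(look())
m.set_gripper(.65)
g=rest-.071*a+.0015*ex
m.move_l(g+[0,0,.085],R,.15);m.move_l(g+[0,0,.0545],None,.06);print(m.current_force())
m.set_gripper(0,80);print(m.current_grip_width(),m.current_force(),m.current_time());m.dwell(.2)
p0=m.current_ee_pos();np.save("p0.npy",p0);print(p0,look("pics/w6.png"))
for s in [2,4,5,6,7,8,9,10,12]:
    m.move_l(p0-s*.001*a,R,.03);m.dwell(.1);print(s,np.round(B@m.current_force(),2),((p0-m.current_ee_pos())@a*1000).round(2))
print(look(),m.current_time())
E
```

```text
(23.9, [(-26.5, 34), (-25.5, 20), (66.5, 0), (67.5, 0)])
[ 0.30030332  0.17464406 -0.54231262]
0.33798309921674347 [-1.57316966 -1.11533135  4.50129462] 17.6917
[0.56510591 0.08069608 0.05487947] (24.0, [(-25.5, 89), (-26.5, 84), (-24.5, 24), (-27.5, 12)])
2 [ 0.37 -1.    3.46] 2.14
4 [-0.7   0.64  4.51] 4.07
5 [0.89 0.74 3.44] 4.96
6 [0.06 3.11 4.48] 5.96
7 [0.83 3.68 4.8 ] 7.04
8 [-0.32  2.68  4.12] 8.07
9 [0.8  2.35 4.56] 9.03
10 [0.06 3.34 3.55] 10.05
12 [0.42 2.43 4.81] 12.19
(11.9, [(-31.5, 92), (-30.5, 79), (-32.5, 49), (-38.5, 6)]) 21.1417
```

View pics/w6.png

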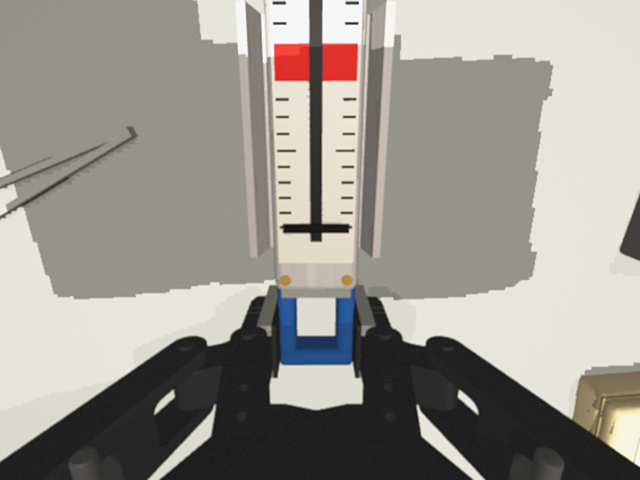

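```bash
python3 - <<'E'
from h import *
p0=np.load("p0.npy")
m.move_l(p0-.045*a,R,.04);m.dwell(.1);print(look(),np.round(B@m.current_force(),2),((p0-m.current_ee_pos())@a*1000).round(2))
m.move_l(p0-.0550*a,R,.03);m.dwell(.1);print(look("pics/w7.png"),np.round(B@m.current_force(),2),((p0-m.current_ee_pos())@a*1000).round(2),m.current_time())
E
python3 -c "
import cv2;a=cv2.imread('pics/w7.png');cv2.imwrite('pics/w7c.png',a[0:300,160:480])"
```

```text
(-20.6, [(-32.5, 132), (-31.5, 109), (-30.5, 28), (67.5, 0)]) [0.85 6.64 3.43] 44.67
(-29.1, [(-32.5, 132), (-31.5, 132), (-33.5, 44), (-30.5, 33)]) [0.53 8.92 2.52] 54.44 22.9
```

View pics/w7c.png

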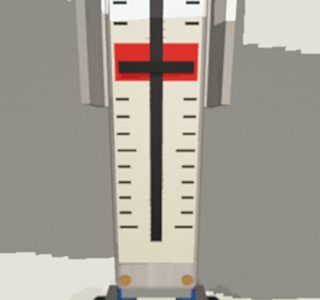

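```bash
python3 - <<'E'
from h import *
p0=np.load("p0.npy")
m.move_l(p0-.0566*a,R,.02);print(m.current_time(),look())
for i in range(3): m.dwell(.85);print(m.current_time(),look(f"pics/w8_{i}.png"),np.round(B@m.current_force(),2),((p0-m.current_ee_pos())@a*1000).round(2))
m.move_l(p0-.010*a,R,.04);m.move_l(p0,R,.02);m.dwell(.3)
print("home",look("pics/w9.png"),np.round(B@m.current_force(),2),m.current_time())
E
python3 -c "
import cv2,numpy as np
f=lambda n:cv2.imread('pics/'+n)[0:300,200:440]
cv2.imwrite('pics/c8.png',np.hstack([f('w8_0.png'),f('w8_2.png'),f('w9.png')]))"
```

```text
23.15 (-32.6, [(-31.5, 138), (-32.5, 132), (-33.5, 61), (-30.5, 18)])
24.05 (-32.7, [(-31.5, 138), (-32.5, 136), (-33.5, 56), (-30.5, 21)]) [0.2  9.19 1.43] 55.85
24.95 (-32.7, [(-31.5, 138), (-32.5, 135), (-33.5, 61), (-30.5, 18)]) [-0.71 10.45  2.39] 55.85
25.85 (-32.7, [(-31.5, 141), (-32.5, 129), (-33.5, 60), (-30.5, 19)]) [0.87 9.86 1.59] 55.86
home (24.3, [(-25.5, 87), (-26.5, 78), (-24.5, 48), (-0.5, 1)]) [0.49 2.25 4.88] 28.2167
```

View pics/c8.png

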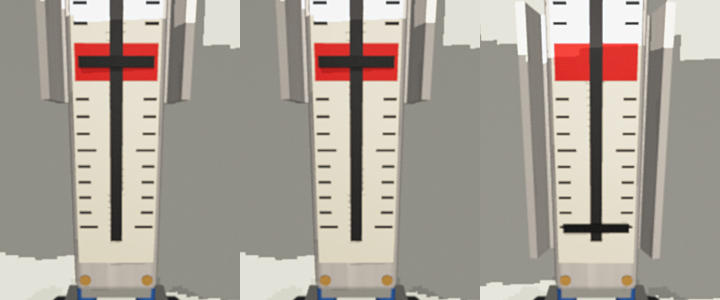

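Run:
```python
from h import *
m.set_gripper(.65);m.dwell(.2);p=m.current_ee_pos()
m.move_l(p+np.array([0,0,.03]),None,.06);m.move_l(p+np.array([0,0,.1]),None,.15)
m.move_l(p+np.array([0,0,.12])-.12*a,None,.2);m.dwell(.3)
print(look("pics/w10.png"),m.current_force(),m.current_time())
q,_=m.grab_frame("top");s,_=m.grab_frame("scene")
w=cv2.imread("pics/w10.png")
cv2.imwrite("pics/c10.png",np.vstack([np.hstack([cv2.resize(w,(400,300)),cv2.resize(q[170:320,100:300,::-1],(400,300),interpolation=2)]),np.hstack([cv2.resize(s[190:300,320:540,::-1],(400,200),interpolation=2),cv2.resize(s[100:460,:,::-1],(400,200))])]))
```

```text
(nan, [(68.5, 0), (67.5, 0), (66.5, 0), (65.5, 0)]) [0.49303045 0.04202654 0.50909432] 31.1667
```

View pics/c10.png

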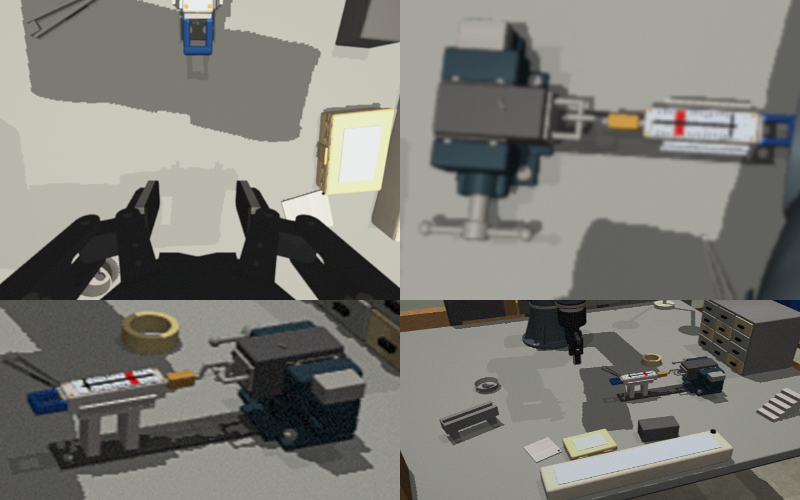

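The scale lies in the rest with its hook in the loop and the pointer slack. The bystanders look as they did, and the gripper is clear.

```bash
python3 -c "
from bench import manip as m
m.sign_off();print(m.current_time())"
```

```text
the job is handed in; nothing more can be done
the job is handed in; nothing more can be done
```

The proof-pull is done and handed in at about 31 s of the 54 s allowed.

- **Placing:** I drew the scale 175 mm out of the pocket by its collar and laid it in the rest with the hook down in the loop. I let go of it there, then gripped it again by the blue handle.
- **Pull:** I drew it back about 56 mm, of which about 5 mm was slack. The wrist camera showed the pointer on the middle of the red band, about 50 mm of stretch. It held there without drifting for 2.7 s, at 9.2–10.5 N against 10.6 N nominal. The pointer did not go past the band.
- **Return:** I eased it forward until the pointer was back on its slack mark, then released the handle and moved clear.

**Last checks:**
- The top and scene pictures show the scale lying in the rest, with its hook in the loop and the pointer slack.
- By eye, nothing else on the shelf had moved; I did not re-measure the bystanders.
- The force on the open gripper was under 1 N.
- The last automatic pointer reading came back empty because the scale's face was outside the wrist camera's view, so the final slack position rests on the pictures and on the reading just before release.

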